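Swap the fume extractor's filter cassette

ROBOT

A 6-joint arm with a two-finger parallel gripper is mounted at the origin on the work surface. World frame = base frame: x ahead of the robot, y to its left, z up, the work surface at z = 0. Lengths are in mm, angles in rad, forces in N, time in s.
With the tool pointing down it reaches from about 400 to 925 mm from the base axis. Payload 12.5 kg.
Tool frame: the origin (TCP) lies at the very end of the fingers, on their centre line; the grasp point (between the pads) lies 19 mm behind it; z points along the fingers, y is the line along which they close (so a half turn about z gives the same grasp; the last joint's range is limited). The gripper opens to 95 mm and grips with 3 to 60 N. Pads are 20 mm wide; open, the fingers measure 119 mm over their backs; the gripper's body (75 mm by 180 mm) begins 59 mm behind the grasp point.
Start: joints at [-0.106, 0.491, 1.559, -0, 1.092, -0.106], TCP at [625.017, 0.021, 214.661] pointing down, gripper open.
Joint ranges: [-3.1, 3.1], [-0.84, 2.19], [0.05, 2.79], [-1.13, 4.28], [0.06, 2.93], [-2.69, 2.69]. Speed limits (rad/s): [2.22, 2.22, 2.79, 3.14, 3.14, 3.14].

INTERFACE

Orientations are given as [roll, pitch, yaw] about the fixed x, y, z axes, in that order (R = Rz(yaw) Ry(pitch) Rx(roll)).
In Python, from cell import state, imaging, env, spot_in, mark_of gives the robot as it stands. The module is installed in compiled form; this text tells all that it offers.
- The arm moves only by the tool step_arm, never from a script. Its argument "increments" is a list of rows, each an object with "slide": the shift along the tool's x, y, z in m, a list of three; "roll": the turn about the tool's z in rad. A call has 1 to 5 rows; each row is the pose to reach, as a shift and turn from the pose commanded when the call began, along the tool's axes at that moment; what a row does not reach only later rows make up. A row lasts 1/8 s, in which the tool goes at most 62.5 mm and 10.7 degrees, less where a joint would pass 70% of its speed; a pose out of reach is approached as far as the arm can. A call with a gripper value outside its range is refused whole. "fingers" is the opening, from 0 (shut) to 1 (fully open), set as the call begins (left out, the last holds). The fingers move at their own pace and stop on an object; the grip force is fixed at half the most. Time passes only in rows, so rows that repeat a pose let the fingers close. It gives the time, the measured TCP pose, the force, the opening and the grip force at its end, in the units of the state.
- state(): the state, without advancing time (a new reading comes with each control period).
- imaging.read_camera(name): name is "scene" or "side" or "wrist"; returns a dict with "color" (420x560x3 uint8, red, green, blue), "z_map" (420x560 float32, mm along the optical axis (not along the pixel's ray), 0 where there is no reading), "intrinsics" (3x3 intrinsics, pixels), "camera_from_world" (4x4, takes a point from world to camera coordinates). Camera axes: x right, y up, looking along -z (the intrinsics and any distortion apply to the point x, -y, -z); pixel columns grow to the right and rows downward; lengths in mm; the calibration is good to about 2 mm. The wrist camera is an equidistant fisheye: a pixel r from the principal point sees the ray r / f radians off the axis. A picture is of the moment at which its call begins.
- env.job_done(): hands the job in; it is judged then, once.
Trained networks look in the newest picture that a camera, given by its name, has taken for a name from the list of things; names that differ only in an ending like _2 or _b are one class to them, and where a whole thing is asked for, a point or a joint stands for the part that bears it (a point fixed in the world has none). Each returns a list of dicts, best first, with "confidence" (0 to 1); they miss things now and then, are a little off and sometimes report something else, mostly with a low value. They report only what shows in the picture. A call takes as long as a camera call. They do not tell look-alikes from the thing itself.
- spot_in(camera, target): "bbox" ([left, top, right, bottom] in pixels, round what is visible of it).
- mark_of(camera, target): "uv" ([column, row] in pixels: a listed point, or the origin of a listed thing).
The state is a dict: "t": time; "joints": joint angles; "qvel": joint speeds; "tau": joint torques, N m; "eef_pos": TCP position; "tcp_rot": TCP orientation; "ft_force": force on the tool from outside, world axes, zero at the start; "moment": the same for the moment, N m; "opening": opening from 0.0 (shut) to 1.0 (fully open); "grip_force": force on a finger pad.
Only numpy, scipy, OpenCV 4.12 (cv2) and the standard library are available. Lean on these libraries where they do the work, as an engineer would, in place of code of your own. Each camera call takes 0.05 s, during which the arm holds its last target. There are 200 camera calls.

TASK

The filter in the bench fume extractor is spent (brown pleats): press the orange release pad so that the filter springs free, slide it out along the rails and set it down flat in the blue tray. Then stand the fresh filter (white pleats) on the open end of the rails and slide it in until the catch clicks up behind it, and let go. Keep both filters upright, do not drop them, and leave the lamp shade, the flux bottle and the solder spool as they are.

Things in the scene. Friction and masses are not known exactly. Their poses are not given: they have to be found in the camera images.
- dock: Grey fume extractor fixed to the bench, 307 mm long (own x), 91 mm wide; the pad stands out to y = -105 mm. Origin: on the bench under the rails' centre line; z up. Filters slide in towards +x. Channel floor: 30 mm above the bench, from x = -140 to +122 mm, open on top and at the -x end. Fan housing, 85 mm high, from x = 122 to 167 mm.
- rail_home (a point): Floor point under the centre of a filter fully home: x = 55 mm in the dock's frame, 30 mm above the bench. There a sprung, damped black ejector in the housing presses it with 8 N back against the catch tooth. It can be pushed up to 5 mm farther to a hard stop and springs back to the tooth. The ejector's stroke ends 16 mm out from home (5 N).
- rail_mouth (a point): Floor point where the rails begin: x = -8 mm in the dock's frame, 30 mm above the bench. From here to x = 122 mm: side walls 79 mm apart, and aluminium lips over the filter's foot, 11 to 17 mm above the floor, 61 mm between them. Under the lips a filter cannot be lifted. Flared guides, 14 mm high, lead in from x = -55 mm (gap 118 mm) to -10 mm (gap 80 mm).
- rail_entry (a point): Floor point under the centre of a filter standing on the open end, clear of the lips: x = -80 mm in the dock's frame, 30 mm above the bench. A filter is clear of the lips when its centre is at x below -66 mm.
- catch (a joint): Spring catch, 0 = up, 0.009 = fully down (m). Orange tooth in the floor (upright face at dock x = 0, ramp on the entry side, 7 mm high) and orange release pad are one piece. A filter sliding in rides over the ramp; once home, the tooth springs up behind it. Fully down takes 2 N. Pressed down with a filter home, the ejector slides that filter 16 mm out, and it stays over the tooth.
- pad_top (a point): Centre of the top face of the orange release pad, 36 mm (along the dock's x) by 30 mm, 50 mm above the bench when up; at x = -8 mm, y = -82 mm in the dock's frame. Press it straight down.
- spent_center (a point): Spent filter, brown pleats on top and sides: its centre, 35 mm above its underside. White body 110 mm long (own x), 50 mm wide (own y), up to 70 mm above the underside, on a black foot plate 110 x 74 x 8 mm; about 0.35 kg; same either way round. At the start it is home in the dock. Grip it across the 50 mm width, above the lips.
- fresh_center (a point): Fresh filter cassette, white pleats, otherwise the same as the spent one: the centre, 35 mm above its underside. At the start it stands on the bench, on one side or the other of the dock.
- spent: The spent filter; origin at the centre of its underside, axes as its centre.
- fresh: The fresh filter; origin at the centre of its underside, axes as its centre.
- tray: Blue open tray fixed to the bench, 200 mm (own x) x 160 mm (own y) x 30 mm high, 5 mm walls and floor. Origin at the centre of its underside. It stands on the side of the dock where the fresh filter is not.
- shade_center (a point): Dome-shaped purple glass lamp shade with lead lines, 170 mm across, 100 mm high; its centre half-way up. A bystander.
- flux_center (a point): Amber flux bottle with red cap, 66 mm across, 150 mm high; its centre half-way up. A bystander.
- spool_center (a point): Solder spool with black flanges, 68 mm across, 50 mm high; its centre half-way up. A bystander.
There are look-alikes about, which are no part of the job. Leave any green or purple look-alike of the spent alone. Leave any pink or yellow look-alike of the fresh alone.

How it is judged:
By the outcome, as a careful person would: the job done as asked, in the order asked, and still so for the second after the job is handed in, with the robot touching nothing.
It also fails if it takes over 72 s, if anything falls off the work surface, if the arm or the gripper's body presses on something with over 40 N, if the wrist force passes 120 N, or if a joint passes its speed limit or range.

## Working session

There is one attempt and no reset: what is moved stays moved. The work goes in short steps, Python scripts to look and compute and a tool call to move; the robot and the scene stay as the last step left them, time stands still between calls to the robot, and variables do not carry over. Pictures are saved under pics/ and viewed, at most 10 in all, crops included, and the job is handed in when it is done.

Besides the shell and the picture viewer there is one more tool, called after "Request:" as name([rows], argument=value, ...), one row to a line, values as JSON. step_arm: Moves the arm, as the interface text tells. Its arguments: {"type":"object","properties":{"increments":{"type":"array"},"fingers":{"type":"number"}},"required":["increments"]}

```bash
mkdir -p pics
cat > h.py <<'E'
import numpy as np, cv2
from cell import state, imaging, env, spot_in, mark_of
def ray(c,uv):
    K=c["intrinsics"]; M=c["camera_from_world"]; R=M[:3,:3]; o=-R.T@M[:3,3]
    d=np.array([(uv[0]-K[0,2])/K[0,0],-(uv[1]-K[1,2])/K[1,1],-1.])
    return o,R.T@d
def at_z(c,uv,z):
    o,d=ray(c,uv); return o+d*(z-o[2])/d[2]
def cloud(c):
    z=c["z_map"]; h,w=z.shape; u,v=np.meshgrid(np.arange(w),np.arange(h)); K=c["intrinsics"]; M=c["camera_from_world"]
    P=np.stack([(u-K[0,2])/K[0,0]*z,-(v-K[1,2])/K[1,1]*z,-z],-1)
    return (P-M[:3,3])@M[:3,:3]
def save(c,n,crop=None,s=1):
    im=c["color"][...,::-1]
    if crop: im=im[crop[1]:crop[3],crop[0]:crop[2]]
    cv2.imwrite("pics/"+n,cv2.resize(im,None,fx=s,fy=s,interpolation=cv2.INTER_CUBIC))
E
python3 - <<'E'
from h import *
np.set_printoptions(precision=1,suppress=True)
a=imaging.read_camera("scene")
for n in ["dock","pad_top","rail_home","rail_entry","rail_mouth","spent_center","fresh_center","tray","shade_center","flux_center","spool_center"]:
    for r in mark_of("scene",n)[:4]:
        u,v=r["uv"];p=cloud(a)[min(419,int(v)),min(559,int(u))]
        print(n,np.array(r["uv"]),round(r["confidence"],2),p)
b=imaging.read_camera("side")
cv2.imwrite("pics/a.png",cv2.resize(np.vstack([a["color"],b["color"]])[...,::-1],None,fx=.7,fy=.7))
save(a,"scene.png",s=1.4)
s=state();print(s)
E
```

```text
dock [279.5 250.3] 0.76 [599.1 -44.9  16.7]
pad_top [268.9 246.3] 0.64 [629.  -73.7  51.6]
rail_home [299.5 240.1] 0.88 [590.9   9.7  47.3]
rail_home [407.5 231.9] 0.41 [473.  339.4   8.9]
rail_entry [254.9 230.9] 0.74 [ 524.5 -121.5   30.8]
rail_mouth [279.6 236.6] 0.83 [578.5 -46.   49.9]
rail_mouth [299.6 241.3] 0.7 [600.3   9.5  50.6]
spent_center [229.  274.2] 0.81 [ 758.9 -159.    61.5]
spent_center [313.4 282. ] 0.76 [788.3  39.2  72. ]
fresh_center [123.9 219.9] 0.89 [ 514.9 -514.4   49.7]
fresh_center [175.8 212.4] 0.76 [ 506.7 -356.1   74.4]
fresh_center [406.1 232.4] 0.6 [477.  335.7   7.8]
tray [406.1 231.2] 0.91 [474.7 335.8   9.9]
shade_center [410.2 270.1] 0.67 [756.  262.4  90.2]
flux_center [170.7 254.4] 0.77 [ 741.1 -301.1  102. ]
spool_center [275.6 205.2] 0.59 [387.6 -65.8  37.6]
spool_center [299.2 240. ] 0.3 [590.9   9.7  47.3]
{'t': 0.65, 'joints': array([-0.1,  0.5,  1.6, -0. ,  1.1, -0.1]), 'qvel': array([-0., -0., -0., -0.,  0.,  0.]), 'tau': array([  0. , -61.2, -25.8,   0.1,   0. ,   0. ]), 'eef_pos': array([625. ,   0. , 214.7]), 'tcp_rot': array([3.1, 0. , 1.6]), 'ft_force': array([-0.1, -0.8, -0.5]), 'moment': array([ 0.1, -0. , -0. ]), 'grip_force': 0.0, 'opening': 0.9965060888727626}
```

View pics/scene.png

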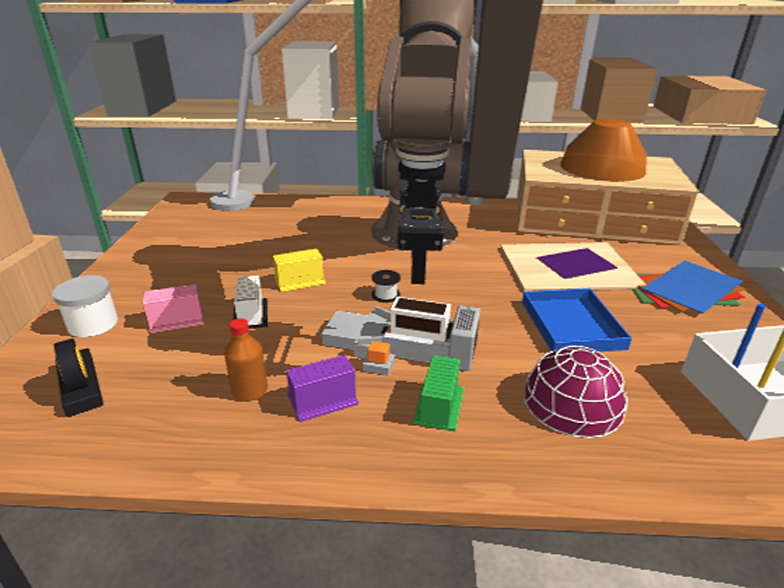

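View pics/a.png

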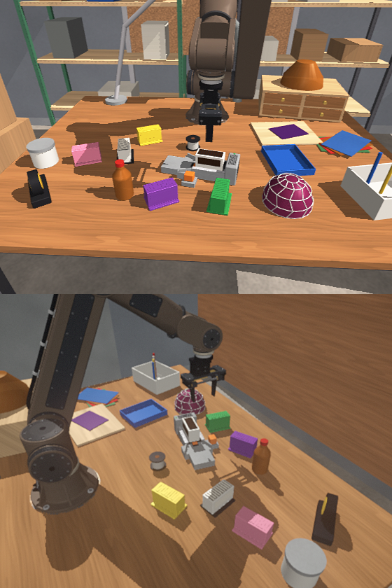

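The scene picture (784 px wide) shows these:
- **Spent filter candidates:** brown-pleated one in the dock at (420,318), the right one; look-alikes are green at (440,390) and purple at (322,388).
- **Fresh filter candidates:** white/grey-pleated one at (250,298), the right one; look-alikes are pink at (172,308) and yellow at (300,270).
- **Other things:** orange pad at (378,352), tray at (575,320), shade at (577,390), flux bottle at (245,360), spool at (385,285).

Next I take measurements and make one close crop.

```bash
cat >> h.py <<'E'
def rect(P):
    (cx,cy),(w,h),a=cv2.minAreaRect(P[:,:2].astype(np.float32)); 
    if w<h: w,h,a=h,w,a+90
    return np.round([cx,cy,w,h,(a+90)%180-90],1)
E
python3 - <<'E'
from h import *
np.set_printoptions(precision=1,suppress=True)
for cam in ["scene","side"]:
    c=imaging.read_camera(cam); P=cloud(c); I=c["color"].astype(int); hsv=cv2.cvtColor(c["color"],cv2.COLOR_RGB2HSV)
    def near(x,y,r): return (np.hypot(P[...,0]-x,P[...,1]-y)<r)&(c["z_map"]>0)
    Z=P[...,2]
    m=near(507,-350,110)&(Z>62)&(Z<78)&(hsv[...,1]<70); print(cam,"fresh top",m.sum(),rect(P[m]),np.median(Z[m]))
    m=near(507,-350,110)&(Z>3)&(Z<78)&(hsv[...,1]<70); print(cam,"fresh all",m.sum(),rect(P[m]))
    m=near(590,10,90)&(Z>90)&(Z<108); print("spent top",m.sum(),rect(P[m]),np.median(Z[m]))
    m=near(600,-40,120)&(hsv[...,0]>8)&(hsv[...,0]<20)&(hsv[...,1]>200)&(hsv[...,2]>200)&(Z>25); print("pad",m.sum(),P[m].mean(0) if m.any() else 0, rect(P[m]) if m.any() else 0)
    m=near(600,100,120)&(Z>78)&(Z<90); print("fan top",m.sum(),rect(P[m]) if m.any() else 0)
    m=near(475,335,180)&(hsv[...,0]>100)&(hsv[...,0]<120)&(hsv[...,1]>150)&(Z>18)&(Z<40); print("tray rim",m.sum(),rect(P[m]) if m.any() else 0)
    for n,x,y,r in [("flux",741,-301,60),("spool",387,-66,50),("purple",759,-159,90),("green",788,39,90),("yellow",450,-235,90),("shade",740,262,110)]:
        m=near(x,y,r)&(Z>8); print(n,m.sum(),rect(P[m]) if m.any() else 0,Z[m].max() if m.any() else 0)
    if cam=="scene": save(c,"crop.png",(140,160,360,300),3.6)
E
```

```text
scene fresh top 347 [ 467.  -364.8  112.5   49.4   13.3] 72.82736416668754
scene fresh all 667 [ 466.6 -362.4  113.8   67.    13.6]
spent top 545 [572.2  23.9 138.5  57.3  76. ] 102.61712669016781
pad 81 [637.6 -65.9  48.6] [633.7 -66.8  32.2  31.5  78.4]
fan top 505 [576.5  57.2 138.1 106.1  70.8]
tray rim 793 [467.3 342.8 205.6 161.3   8.7]
flux 1269 [ 723.2 -298.9   65.1   51.3  -65.7] 153.36579731320705
spool 322 [367.6 -66.7  65.5  60.1 -86.7] 55.770700761240064
purple 1674 [ 736.5 -162.8  110.8   72.2  -62.6] 76.06180814314816
green 1603 [745.4  30.2  99.3  98.6  78.7] 338.6138873192805
yellow 28 [ 497.8 -168.4   34.3   15.5  -30. ] 34.61565289442079
shade 3596 [732.9 278.2 169.3 137.3  69.9] 107.23803565815567
side fresh top 760 [ 463.2 -367.9  111.6   51.8   14.5] 70.54288318117972
side fresh all 1402 [ 462.1 -363.5  112.3   62.8   13.6]
spent top 373 [565.9   7.4 115.9  51.   77.2] 100.04748319294609
pad 0 0 0
fan top 229 [577.9  55.9 127.4 104.4  81.2]
tray rim 0 0
flux 892 [ 705.5 -310.4   65.4   50.1  -54.6] 152.74644255330094
spool 1677 [376.4 -54.9  98.2  68.8  45.3] 656.4998919934918
purple 990 [ 727.4 -169.5  111.    64.8  -63.7] 75.00000474525305
green 614 [743.7  26.8  95.   80.1 -11.8] 336.4461775227953
yellow 133 [ 500.6 -172.7   46.3   20.2  -30.6] 32.40093843967657
shade 1108 [705.6 261.5 161.  132.  -37.2] 104.67549614220336
```

View pics/crop.png

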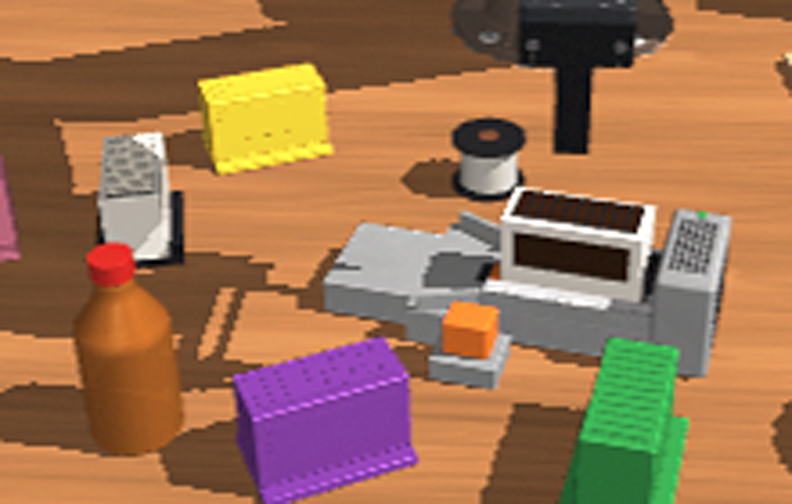

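The crop confirms the brown spent filter in the dock (crop 580,240). It also confirms the white fresh filter behind the bottle (crop 135,190), lying at about (465,-365), yaw 14°. I move over the pad with the fingers shut and take a wrist look.

Request:
step_arm([
  {"slide": [-0.02,0.002,0.0],"roll": 0.1},
  {"slide": [-0.045,0.005,0.0],"roll": 0.2},
  {"slide": [-0.07,0.007,0.0],"roll": 0.227},
  {"slide": [-0.07,0.007,0.0],"roll": 0.227},
  {"slide": [-0.07,0.007,0.0],"roll": 0.227},
], fingers=0)

```text
t: 1.38
eef_pos: [631.9, -69.5, 214.6]
tcp_rot: [-3.142, -0.0, 1.344]
ft_force: [-0.8, -0.2, 0.1]
opening: 0.532
grip_force: 0.0
```

Run:
```python
from h import *
np.set_printoptions(precision=3,suppress=True)
w=imaging.read_camera("wrist"); save(w,"w1.png",s=1.4); np.savez("w1.npz",**w)
print(w["intrinsics"]);print(w["camera_from_world"]); s=state(); print(s["eef_pos"],s["tcp_rot"],s["t"])
for n in ["pad_top","spent_center","rail_mouth","rail_home","rail_entry"]: print(n,[(np.round(r["uv"],1),round(r["confidence"],2)) for r in mark_of("wrist",n)[:2]])
```

```text
[[325.192   0.    277.531]
 [  0.    325.192 210.363]
 [  0.      0.      1.   ]]
[[   0.974   -0.226    0.    -630.267]
 [   0.218    0.936   -0.278  -41.952]
 [   0.062    0.271    0.961 -411.423]
 [   0.       0.       0.       1.   ]]
[631.931 -69.3   214.646] [-3.142 -0.     1.345] 1.425
pad_top [(array([276.8, 190.3]), 0.72)]
spent_center [(array([351.4,  72. ]), 0.64)]
rail_mouth [(array([204.5, 191.8]), 0.58)]
rail_home [(array([209.2, 245.6]), 0.23)]
rail_entry [(array([210.7, 247.2]), 0.73)]
```

View pics/w1.png

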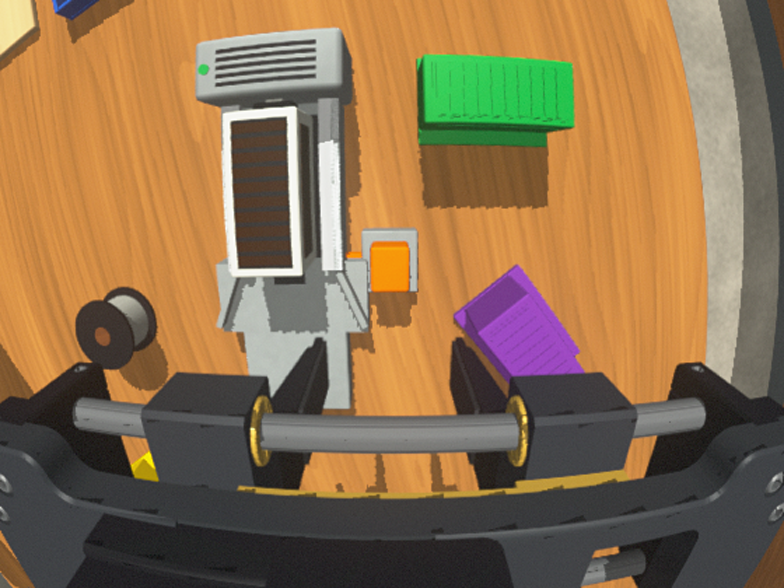

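The wrist view (784 px wide) shows the pad at (390,265), the spent top at (265,190) and the fan housing at (272,65). Green and purple are clear. Now I fit positions from this picture's depth.

```bash
cat >> h.py <<'E'
def wcloud(c):
    z=c["z_map"]; h,w=z.shape; u,v=np.meshgrid(np.arange(w),np.arange(h)); K=c["intrinsics"]; M=c["camera_from_world"]
    a=(u-K[0,2])/K[0,0]; b=(v-K[1,2])/K[1,1]; r=np.hypot(a,b)+1e-9; t=np.tan(np.minimum(r,1.5))/r
    P=np.stack([a*t*z,-b*t*z,-z],-1); return (P-M[:3,3])@M[:3,:3]
def wfit(c,m,P):
    m=cv2.morphologyEx(m.astype(np.uint8),cv2.MORPH_OPEN,np.ones((3,3),np.uint8))>0
    return m.sum(), (rect(P[m]), np.round(np.median(P[m],0),1)) if m.any() else 0
E
python3 - <<'E'
from h import *
c=dict(np.load("w1.npz")); P=wcloud(c); hsv=cv2.cvtColor(c["color"],cv2.COLOR_RGB2HSV); v,u=np.mgrid[:420,:560]
box=lambda l,t,r,b:(u>l/1.4)&(u<r/1.4)&(v>t/1.4)&(v<b/1.4)
Z=P[...,2]; g=c["z_map"]>0
print("spent",wfit(c,g&box(215,100,315,285)&(Z>93)&(Z<108),P))
print("pad",wfit(c,g&box(360,230,415,300)&(Z>44)&(Z<58)&(hsv[...,1]>180),P))
print("fan",wfit(c,g&box(190,20,360,110)&(Z>78)&(Z<92),P))
print("floor entry",wfit(c,g&box(230,330,360,420)&(Z>24)&(Z<36),P))
print("lip",wfit(c,g&box(315,90,350,275)&(Z>43)&(Z<52),P))
E
```

```text
spent (np.int64(6348), (array([565.6,  11.5, 110.5,  50.9,  77.3]), array([567.6,  12.5, 100.1])))
pad (np.int64(883), (array([632. , -67.4,  35.8,  27.8,  76.7]), array([632. , -66.8,  49. ])))
fan (np.int64(4638), (array([585.8,  98.6, 104.1,  45.5, -12.5]), array([588.6,  96.6,  84.2])))
floor entry (np.int64(2333), (array([ 531.8, -141. ,   91.9,   75.7,  -12.3]), array([ 534. , -126.2,   29. ])))
lip (np.int64(1786), (array([603.1,   5.8, 130.1,  16.1,  77.5]), array([603.7,   7. ,  46.1])))
```

Request:
step_arm([
  {"slide": [0.002,0.0,0.05],"roll": -0.006},
  {"slide": [0.002,0.0,0.1],"roll": -0.006},
  {"slide": [0.002,0.0,0.145],"roll": -0.006},
  {"slide": [0.002,0.0,0.16],"roll": -0.006},
  {"slide": [0.002,0.0,0.163],"roll": -0.006},
])

```text
t: 2.3
eef_pos: [632.7, -68.0, 51.7]
tcp_rot: [-3.141, -0.0, 1.35]
ft_force: [-0.5, -0.5, 0.3]
opening: 0.007
grip_force: 0.0
```

Request:
step_arm([
  {"slide": [0,0,0.004]},
  {"slide": [0,0,0.008]},
  {"slide": [0,0,0.0105]},
  {"slide": [0,0,0.0105]},
  {"slide": [0,0,0.0105]},
])

```text
invalid input at $.increments[0]: expected keys slide, roll
```

Request:
step_arm([
  {"slide": [0,0,0]},
  {"slide": [0,0,0]},
  {"slide": [0,0,0]},
  {"slide": [0,0,0]},
  {"slide": [0,0,0]},
])

```text
invalid input at $.increments[0]: expected keys slide, roll
```

```bash
cat > fit.py <<'E'
from h import *
import sys
# fit of the filter top in the wrist picture: z range, x,y centre guess, radius
def top(zl,zh,x,y,r,name=None):
    c=imaging.read_camera("wrist"); P=wcloud(c); Z=P[...,2]
    if name: save(c,name,s=1.4)
    m=(c["z_map"]>0)&(Z>zl)&(Z<zh)&(np.hypot(P[...,0]-x,P[...,1]-y)<r)
    s=state(); print(wfit(c,m,P),s["eef_pos"],s["tcp_rot"],s["ft_force"],s["opening"],s["grip_force"],s["t"])
if __name__=="__main__": a=[float(x) for x in sys.argv[1:6]]; top(*a,*sys.argv[6:])
E
python3 fit.py 93 108 564 5 75
```

```text
(np.int64(22594), (array([565.6,  11.7, 110. ,  51.6,  77.3]), array([571.8,  14.5, 100.1]))) [633.01968307 -68.02325122  52.30177657] [ 3.14056515e+00 -2.81338909e-05  1.34997079e+00] [ 0.10168227 -0.35062067 -0.10479827] 0.004474231364752098 0.0 2.35
```

Request:
step_arm([
  {"slide": [0,0,0.004],"roll": 0},
  {"slide": [0,0,0.008],"roll": 0},
  {"slide": [0,0,0.011],"roll": 0},
  {"slide": [0,0,0.011],"roll": 0},
  {"slide": [0,0,0.011],"roll": 0},
])

```text
t: 2.98
eef_pos: [633.1, -68.2, 41.2]
tcp_rot: [3.14, -0.0, 1.35]
ft_force: [2.7, 0.2, 5.0]
opening: 0.005
grip_force: 2.7
```

Request:
step_arm([
  {"slide": [0,0,0],"roll": 0},
  {"slide": [0,0,0],"roll": 0},
  {"slide": [0,0,0],"roll": 0},
  {"slide": [0,0,0],"roll": 0},
  {"slide": [0,0,0],"roll": 0},
])

```text
t: 3.6
eef_pos: [633.0, -68.2, 41.1]
tcp_rot: [3.14, -0.0, 1.35]
ft_force: [2.4, -0.5, 5.6]
opening: 0.005
grip_force: 2.8
```

```bash
python3 fit.py 93 108 564 5 75
```

```text
(np.int64(20771), (array([562.1,  -4.8, 110.3,  51.5,  77.4]), array([571. ,   7.4, 100. ]))) [633.04681468 -68.16150626  41.16632952] [ 3.13997523e+00 -6.70644979e-05  1.34969485e+00] [ 2.62622447 -0.38942583  5.21213611] 0.007041669491464609 2.7586286910809577 3.65
```

The filter sprang out about 17 mm. Next I raise, open the fingers and go over the spent filter.

Request:
step_arm([
  {"slide": [0,0,-0.05],"roll": 0},
  {"slide": [0,0,-0.09],"roll": 0},
  {"slide": [0.02,-0.04,-0.09],"roll": 0},
  {"slide": [0.046,-0.083,-0.09],"roll": 0},
  {"slide": [0.046,-0.083,-0.09],"roll": 0},
], fingers=1)

```text
t: 4.28
eef_pos: [559.0, -3.1, 130.7]
tcp_rot: [-3.139, 0.0, 1.352]
ft_force: [0.1, -0.4, -0.8]
opening: 0.474
grip_force: 0.0
```

Request:
step_arm([
  {"slide": [0,0,0],"roll": 0},
  {"slide": [0,0,0],"roll": 0},
  {"slide": [0,0,0],"roll": 0},
  {"slide": [0,0,0],"roll": 0},
  {"slide": [0,0,0],"roll": 0},
])

```text
t: 4.9
eef_pos: [561.6, -5.1, 130.5]
tcp_rot: [-3.142, 0.0, 1.35]
ft_force: [-0.5, 0.3, -0.3]
opening: 0.979
grip_force: 0.0
```

```bash
python3 fit.py 93 108 562 -5 75
```

```text
(np.int64(10520), (array([563.1,   0.8,  99.5,  50.7,  77.5]), array([564. ,   7.1, 100.2]))) [561.60696416  -5.04609614 130.57833987] [-3.14155099e+00 -1.17153588e-05  1.34963978e+00] [-0.08912329 -1.08753515  1.16362707] 0.9896329411995634 0.0 4.95
```

Request:
step_arm([
  {"slide": [0,0,0.03],"roll": 0},
  {"slide": [0,0,0.055],"roll": 0},
  {"slide": [0,0,0.068],"roll": 0},
  {"slide": [0,0,0.072],"roll": 0},
  {"slide": [0,0,0.072],"roll": 0},
])

```text
t: 5.58
eef_pos: [561.8, -5.0, 59.0]
tcp_rot: [3.141, -0.0, 1.35]
ft_force: [0.5, 0.6, -0.6]
opening: 0.997
grip_force: 0.0
```

Request:
step_arm([
  {"slide": [0,0,0],"roll": 0},
  {"slide": [0,0,0],"roll": 0},
  {"slide": [0,0,0],"roll": 0},
  {"slide": [0,0,0],"roll": 0},
  {"slide": [0,0,0],"roll": 0},
], fingers=0)

```text
t: 6.2
eef_pos: [561.8, -5.0, 58.7]
tcp_rot: [3.141, -0.0, 1.35]
ft_force: [1.6, -0.5, 0.0]
opening: 0.534
grip_force: 0.7
```

Request:
step_arm([
  {"slide": [0,0,0],"roll": 0},
  {"slide": [0,0,0],"roll": 0},
  {"slide": [-0.004,0,0],"roll": 0},
  {"slide": [-0.012,0,0],"roll": 0},
  {"slide": [-0.02,0,0],"roll": 0},
])

```text
t: 6.82
eef_pos: [557.0, -25.0, 58.7]
tcp_rot: [3.142, -0.0, 1.35]
ft_force: [0.8, 3.8, 1.7]
opening: 0.523
grip_force: 30.0
```

Request:
step_arm([
  {"slide": [-0.02,0,0],"roll": 0},
  {"slide": [-0.045,0,0],"roll": 0},
  {"slide": [-0.07,0,0],"roll": 0},
  {"slide": [-0.092,0,0],"roll": 0},
  {"slide": [-0.102,0,0],"roll": 0},
])

```text
t: 7.45
eef_pos: [534.3, -125.4, 58.7]
tcp_rot: [-3.141, -0.0, 1.348]
ft_force: [0.5, 4.1, 2.2]
opening: 0.525
grip_force: 30.0
```

Request:
step_arm([
  {"slide": [0,0,0],"roll": 0},
  {"slide": [0,0,-0.01],"roll": 0},
  {"slide": [0,0,-0.02],"roll": 0},
  {"slide": [0,0,-0.02],"roll": 0},
])

```text
t: 7.95
eef_pos: [535.2, -123.6, 79.5]
tcp_rot: [3.14, 0.0, 1.351]
ft_force: [0.5, 0.3, -4.1]
opening: 0.523
grip_force: 30.0
```

```bash
python3 fit.py 110 130 540 -120 95 w2.png
python3 - <<'E'
from h import *
c=imaging.read_camera("scene"); P=cloud(c); Z=P[...,2]; hsv=cv2.cvtColor(c["color"],cv2.COLOR_RGB2HSV)
m=(np.hypot(P[...,0]-475,P[...,1]-335)<190)&(hsv[...,0]>100)&(hsv[...,0]<120)&(hsv[...,1]>150)&(Z>2)&(Z<40)
print(wfit(c,m&(Z>20),P),wfit(c,m,P)); save(c,"s2.png",s=1.4)
E
```

```text
(np.int64(17519), (array([ 536.6, -112.7,   89.8,   70.3,   78.3]), array([539. , -99.4, 121. ]))) [ 535.00833406 -123.62657043   79.07818844] [3.14076097e+00 7.80176597e-05 1.35045461e+00] [-0.08246404 -0.6654082  -5.0502177 ] 0.5273180439235815 29.99018043279648 8.0
(np.int64(700), (array([467.7, 343.4, 206.4, 162.6,   8.7]), array([496. , 353.2,  28.3]))) (np.int64(2387), (array([467.7, 343.4, 206.4, 162.6,   8.7]), array([463. , 353.9,   9.6])))
```

View pics/s2.png

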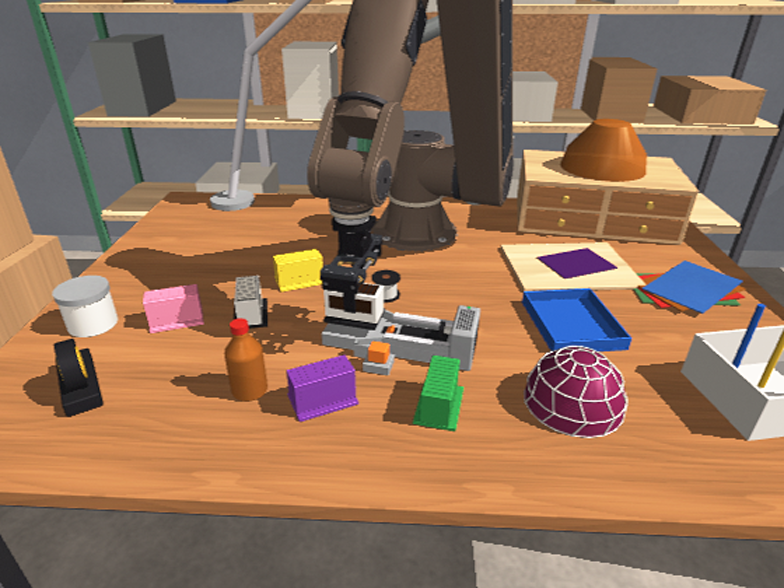

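The scene shows the spent filter held clear above the entry at (352,300). Tray at (575,320) is free. I carry it to the tray centre (468,343) and set it crosswise (yaw 98.7°).

Request:
step_arm([
  {"slide": [0,0,-0.04],"roll": 0},
  {"slide": [0.03,-0.011,-0.07],"roll": 0},
  {"slide": [0.08,-0.03,-0.07],"roll": 0},
  {"slide": [0.135,-0.051,-0.07],"roll": 0},
  {"slide": [0.19,-0.072,-0.07],"roll": 0},
])

```text
t: 8.68
eef_pos: [505.6, 78.9, 148.5]
tcp_rot: [-3.142, -0.0, 1.349]
ft_force: [1.6, 0.1, -4.0]
opening: 0.523
grip_force: 30.0
```

Request:
step_arm([
  {"slide": [0.055,-0.021,0],"roll": -0.08},
  {"slide": [0.11,-0.042,0],"roll": -0.16},
  {"slide": [0.165,-0.063,0],"roll": -0.24},
  {"slide": [0.215,-0.082,0],"roll": -0.31},
  {"slide": [0.251,-0.096,0],"roll": -0.373},
])

```text
t: 9.3
eef_pos: [466.6, 345.3, 148.2]
tcp_rot: [-3.141, 0.0, 1.727]
ft_force: [1.5, 0.1, -4.2]
opening: 0.523
grip_force: 30.0
```

Request:
step_arm([
  {"slide": [0,0,0],"roll": 0},
  {"slide": [0,0,0],"roll": 0},
  {"slide": [0,0,0],"roll": 0},
])

```text
t: 9.68
eef_pos: [467.7, 342.2, 148.6]
tcp_rot: [-3.141, 0.0, 1.721]
ft_force: [0.4, -0.8, -4.3]
opening: 0.526
grip_force: 30.0
```

Run:
```python
from h import *
c=imaging.read_camera("wrist"); P=wcloud(c); Z=P[...,2]; hsv=cv2.cvtColor(c["color"],cv2.COLOR_RGB2HSV); save(c,"w3.png",s=1.0)
m=(c["z_map"]>0)&(hsv[...,0]>100)&(hsv[...,0]<125)&(hsv[...,1]>120)&(Z>-5)&(Z<45)&(np.hypot(P[...,0]-468,P[...,1]-343)<160)
print(wfit(c,m,P),wfit(c,m&(Z>22),P)); s=state(); print(s["eef_pos"],s["tcp_rot"],s["ft_force"],s["opening"])
```

```text
(np.int64(17220), (array([464.7, 345.2, 199. , 159.1,   8.3]), array([447.6, 381.9,   4.4]))) (np.int64(2628), (array([464.7, 345.2, 199. , 159.1,   8.3]), array([450.2, 399.8,  28.8])))
[467.86736239 342.19430722 148.64210304] [-3.14151674e+00  1.71886087e-04  1.72126583e+00] [-0.32571555  0.2389064  -4.14291659] 0.5225015154275494
```

View pics/w3.png

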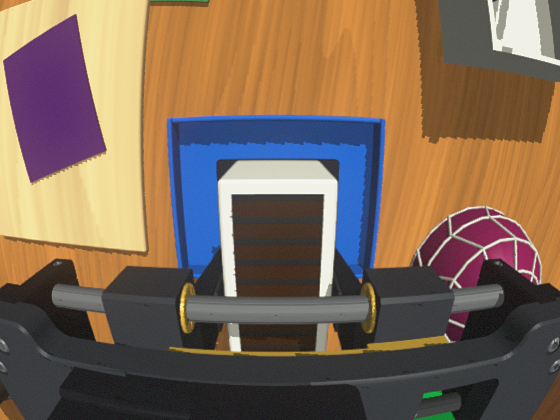

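The filter hangs squarely over the tray (280,230), with the shade clear at right (480,265). Lowering.

Request:
step_arm([
  {"slide": [0.002,-0.002,0.03],"roll": 0},
  {"slide": [0.003,-0.003,0.065],"roll": 0},
  {"slide": [0.003,-0.003,0.095],"roll": 0},
  {"slide": [0.003,-0.003,0.108],"roll": 0},
  {"slide": [0.003,-0.003,0.112],"roll": 0},
])

```text
t: 10.35
eef_pos: [464.4, 345.3, 36.5]
tcp_rot: [-3.141, 0.0, 1.722]
ft_force: [0.7, -0.6, -3.3]
opening: 0.524
grip_force: 30.0
```

Request:
step_arm([
  {"slide": [0,0,0.001],"roll": 0},
  {"slide": [0,0,0.002],"roll": 0},
  {"slide": [0,0,0.0025],"roll": 0},
  {"slide": [0,0,0.0025],"roll": 0},
])

```text
t: 10.85
eef_pos: [464.2, 345.7, 34.4]
tcp_rot: [3.141, -0.0, 1.723]
ft_force: [-0.4, -0.3, -4.7]
opening: 0.522
grip_force: 30.0
```

Request:
step_arm([
  {"slide": [0,0,0.0005],"roll": 0},
  {"slide": [0,0,0.001],"roll": 0},
  {"slide": [0,0,0.001],"roll": 0},
])

```text
t: 11.22
eef_pos: [464.3, 345.7, 33.7]
tcp_rot: [3.141, -0.0, 1.723]
ft_force: [-1.3, -0.5, 5.3]
opening: 0.523
grip_force: 30.0
```

Touchdown. Release and check, then move over to the fresh filter.

Request:
step_arm([
  {"slide": [0,0,0],"roll": 0},
  {"slide": [0,0,0],"roll": 0},
  {"slide": [0,0,0],"roll": 0},
  {"slide": [0,0,0],"roll": 0},
  {"slide": [0,0,0],"roll": 0},
], fingers=1)

```text
t: 11.85
eef_pos: [464.2, 345.6, 33.1]
tcp_rot: [3.142, 0.0, 1.723]
ft_force: [0.1, 0.1, 0.6]
opening: 0.977
grip_force: 0.0
```

Request:
step_arm([
  {"slide": [0,0,-0.03],"roll": 0},
  {"slide": [0,0,-0.08],"roll": 0},
  {"slide": [0,0,-0.125],"roll": 0},
  {"slide": [-0.03,-0.007,-0.13],"roll": 0},
  {"slide": [-0.07,-0.016,-0.13],"roll": 0},
])

```text
t: 12.48
eef_pos: [459.0, 273.8, 163.9]
tcp_rot: [3.14, -0.0, 1.724]
ft_force: [0.9, 0.0, 0.5]
opening: 1.0
grip_force: 0.0
```

```bash
python3 fit.py 70 85 464 345 90 w4.png
```

```text
(np.int64(8325), (array([463.5, 346.3, 109.3,  50.4, -81.3]), array([463. , 347.2,  75.2]))) [457.94175231 269.8502612  163.42978796] [-3.14105949e+00  1.08959610e-03  1.72294168e+00] [ 2.8030363  -1.45844732 -0.05791957] 1.0007352251927046 0.0 12.525
```

Request:
step_arm([
  {"slide": [-0.055,-0.0125,0],"roll": 0},
  {"slide": [-0.112,-0.025,0],"roll": 0},
  {"slide": [-0.169,-0.0375,0],"roll": 0},
  {"slide": [-0.226,-0.05,0],"roll": 0},
  {"slide": [-0.283,-0.0625,0],"roll": 0},
])

```text
t: 13.15
eef_pos: [439.7, -17.0, 163.3]
tcp_rot: [3.141, 0.0, 1.723]
ft_force: [0.6, -0.7, -0.5]
opening: 1.001
grip_force: 0.0
```

Request:
step_arm([
  {"slide": [-0.057,-0.0126,0],"roll": 0.17},
  {"slide": [-0.114,-0.025,0],"roll": 0.34},
  {"slide": [-0.171,-0.038,0],"roll": 0.51},
  {"slide": [-0.228,-0.0505,0],"roll": 0.68},
  {"slide": [-0.285,-0.063,0],"roll": 0.85},
])

```text
t: 13.78
eef_pos: [420.4, -308.5, 163.2]
tcp_rot: [3.141, -0.0, 0.867]
ft_force: [1.1, -0.5, 0.2]
opening: 1.002
grip_force: 0.0
```

Request:
step_arm([
  {"slide": [-0.035,0.025,0],"roll": 0.17},
  {"slide": [-0.058,0.042,0],"roll": 0.34},
  {"slide": [-0.058,0.042,0],"roll": 0.51},
  {"slide": [-0.058,0.042,0],"roll": 0.628},
  {"slide": [-0.058,0.042,0],"roll": 0.628},
])

```text
t: 14.4
eef_pos: [415.7, -377.9, 163.1]
tcp_rot: [-3.141, 0.0, 0.245]
ft_force: [0.4, -0.1, -0.1]
opening: 0.998
grip_force: 0.0
```

```bash
python3 fit.py 63 78 465 -366 90 w5.png
```

```text
(np.int64(8009), (array([ 463.2, -364.9,  110.3,   50.4,   13.8]), array([ 465.5, -364.5,   70.1]))) [ 415.7745395  -377.82995627  163.14111874] [-3.14155879e+00 -6.41329119e-05  2.47405134e-01] [0.16785114 0.15591812 0.26903475] 0.9982342586408329 0.0 14.45
```

View pics/w5.png

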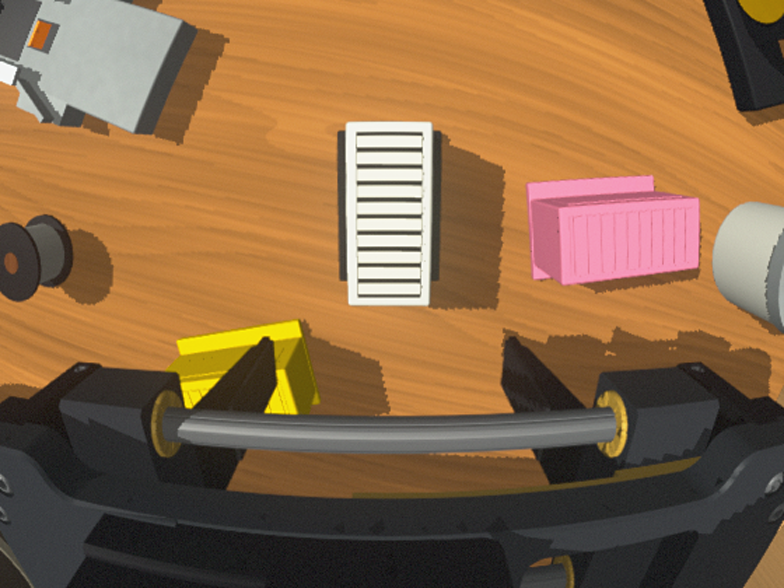

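The wrist view shows the white fresh filter at (388,212), with yellow (245,375) and pink (615,230) clear of the fingers' path. The spent filter stands flat in the tray (top at z 75, centre 463,346). Grasping the fresh one.

Request:
step_arm([
  {"slide": [0.025,0,0],"roll": 0.006},
  {"slide": [0.049,-0.001,0],"roll": 0.006},
  {"slide": [0.049,-0.001,0.01],"roll": 0.006},
  {"slide": [0.049,-0.001,0.05],"roll": 0.006},
  {"slide": [0.049,-0.001,0.09],"roll": 0.006},
])

```text
t: 15.08
eef_pos: [462.8, -364.8, 71.8]
tcp_rot: [3.141, -0.0, 0.24]
ft_force: [0.7, -1.1, -0.2]
opening: 1.0
grip_force: 0.0
```

Request:
step_arm([
  {"slide": [0,0,0.025],"roll": 0},
  {"slide": [0,0,0.04],"roll": 0},
  {"slide": [0,0,0.044],"roll": 0},
  {"slide": [0,0,0.044],"roll": 0},
  {"slide": [0,0,0.044],"roll": 0},
])

```text
t: 15.7
eef_pos: [463.4, -365.3, 30.0]
tcp_rot: [3.14, -0.001, 0.239]
ft_force: [0.5, 0.3, -0.6]
opening: 0.999
grip_force: 0.0
```

Request:
step_arm([
  {"slide": [0,0,0],"roll": 0},
  {"slide": [0,0,0],"roll": 0},
  {"slide": [0,0,0],"roll": 0},
  {"slide": [0,0,0],"roll": 0},
  {"slide": [0,0,0],"roll": 0},
], fingers=0)

```text
t: 16.32
eef_pos: [463.1, -365.1, 29.1]
tcp_rot: [3.141, -0.0, 0.239]
ft_force: [-0.0, -0.9, -0.0]
opening: 0.531
grip_force: 0.4
```

Request:
step_arm([
  {"slide": [0,0,0],"roll": 0},
  {"slide": [0,0,0],"roll": 0},
])

```text
t: 16.58
eef_pos: [463.2, -365.1, 29.2]
tcp_rot: [3.141, -0.0, 0.239]
ft_force: [-1.0, -0.6, 0.5]
opening: 0.524
grip_force: 30.0
```

Request:
step_arm([
  {"slide": [0,0,-0.03],"roll": 0},
  {"slide": [0,0,-0.075],"roll": 0},
  {"slide": [0,0,-0.12],"roll": 0},
  {"slide": [0.02,-0.034,-0.12],"roll": -0.1},
  {"slide": [0.045,-0.077,-0.12],"roll": -0.25},
])

```text
t: 17.2
eef_pos: [488.5, -279.0, 149.4]
tcp_rot: [3.141, -0.0, 0.491]
ft_force: [0.3, 0.3, -3.0]
opening: 0.526
grip_force: 30.0
```

Request:
step_arm([
  {"slide": [0.029,-0.029,0],"roll": -0.17},
  {"slide": [0.058,-0.0585,0],"roll": -0.34},
  {"slide": [0.087,-0.088,0],"roll": -0.51},
  {"slide": [0.1155,-0.117,0],"roll": -0.68},
  {"slide": [0.1155,-0.117,0],"roll": -0.85},
])

```text
t: 17.82
eef_pos: [535.7, -119.4, 148.8]
tcp_rot: [-3.141, -0.0, 1.347]
ft_force: [0.5, -0.0, -2.1]
opening: 0.526
grip_force: 30.0
```

Request:
step_arm([
  {"slide": [0,0,0],"roll": -0.012},
  {"slide": [0,0,0],"roll": -0.012},
  {"slide": [0,0,0],"roll": -0.012},
])

```text
t: 18.2
eef_pos: [535.5, -122.5, 149.1]
tcp_rot: [-3.141, -0.0, 1.348]
ft_force: [0.1, 0.4, -2.7]
opening: 0.523
grip_force: 30.0
```

Run:
```python
from h import *
c=imaging.read_camera("wrist"); P=wcloud(c); Z=P[...,2]; hsv=cv2.cvtColor(c["color"],cv2.COLOR_RGB2HSV); save(c,"w6.png",s=1.2)
g=c["z_map"]>0; D=np.array([553.6,-42.2]); u=np.array([np.cos(np.radians(77.4)),np.sin(np.radians(77.4))]); q=P[...,:2]-D
X=q@u; Y=q@np.array([-u[1],u[0]])
lip=g&(Z>42)&(Z<51)&(X>5)&(X<110)&(abs(Y)<48)
for n,m in [("L",lip&(Y>0)),("R",lip&(Y<0))]:
    print(n,m.sum(),rect(P[m]) if m.any() else 0, np.percentile(Y[m],[1,99]) if m.any() else 0)
m=g&(Z>78)&(Z<92)&(X>115)&(X<175)&(abs(Y)<60); print("fan",rect(P[m]),"Y",np.percentile(Y[m],[1,99]))
m=g&(Z>183)&(Z<202); m=g&(Z>185)&(Z<198)&(np.hypot(P[...,0]-536,P[...,1]+122)<80); print("held",wfit(c,m,P))
s=state(); print(s["eef_pos"],s["tcp_rot"],s["ft_force"],s["opening"],s["t"])
```

```text
L 2068 [532.6  16.2  97.3  44.8  64.5] [ 7.38024949 45.2265798 ]
R 2060 [599.3   2.5  97.9  45.3 -87.1] [-45.38408659  -5.86970925]Traceback (most recent call last):
  File "<stdin>", line 8, in <module>
    return _quantile_unchecked(
        a, q, axis, out, overwrite_input, method, keepdims, weights)
    return _ureduce(a,
                    func=_quantile_ureduce_func,
    ...<5 lines>...
                    overwrite_input=overwrite_input,
                    method=method)
    r = func(a, **kwargs)
    result = _quantile(arr,
                       quantiles=q,
    ...<2 lines>...
                       out=out,
                       weights=wgt)
    slices_having_nans = np.isnan(arr[-1, ...])
                                  ~~~^^^^^^^^^
IndexError: index -1 is out of bounds for axis 0 with size 0
```

View pics/w6.png

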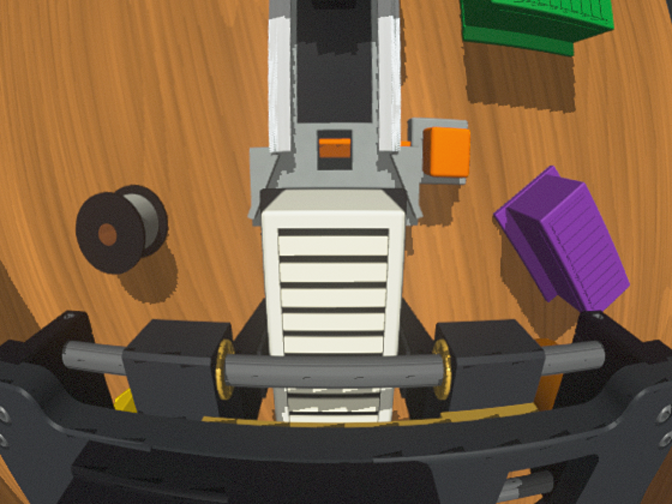

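The held fresh filter lines up with the channel: lips at (280,70)/(390,70), tooth at (335,148). The dock's side edges come out at ±45.3 mm, so my centre line is right. Lowering.

Request:
step_arm([
  {"slide": [0,0,0.03],"roll": -0.003},
  {"slide": [0,0,0.06],"roll": -0.003},
  {"slide": [0,0,0.08],"roll": -0.003},
  {"slide": [0,0,0.087],"roll": -0.003},
  {"slide": [0,0,0.088],"roll": -0.003},
])

```text
t: 18.88
eef_pos: [535.7, -122.2, 61.2]
tcp_rot: [-3.142, -0.0, 1.353]
ft_force: [0.1, -0.1, -2.6]
opening: 0.528
grip_force: 30.0
```

Request:
step_arm([
  {"slide": [0,0,0.0007],"roll": 0},
  {"slide": [0,0,0.0015],"roll": 0},
  {"slide": [0,0,0.0015],"roll": 0},
])

```text
t: 19.25
eef_pos: [535.8, -122.1, 60.0]
tcp_rot: [3.141, 0.0, 1.354]
ft_force: [0.4, 0.0, -3.2]
opening: 0.525
grip_force: 30.0
```

Request:
step_arm([
  {"slide": [0,0,0.0005],"roll": 0.001},
  {"slide": [0,0,0.001],"roll": 0.001},
  {"slide": [0,0,0.001],"roll": 0.001},
])

```text
t: 19.62
eef_pos: [535.7, -122.0, 59.1]
tcp_rot: [3.141, -0.0, 1.353]
ft_force: [-1.3, 0.7, 5.0]
opening: 0.526
grip_force: 30.0
```

Request:
step_arm([
  {"slide": [0.01,0,-0.0005],"roll": 0},
  {"slide": [0.025,0,-0.0005],"roll": 0},
  {"slide": [0.04,0,-0.0005],"roll": 0},
  {"slide": [0.055,0,-0.0005],"roll": 0},
  {"slide": [0.065,0,-0.0005],"roll": 0},
])

```text
t: 20.25
eef_pos: [549.9, -57.3, 59.1]
tcp_rot: [3.141, -0.0, 1.354]
ft_force: [-0.0, -2.3, -0.5]
opening: 0.521
grip_force: 30.0
```

Request:
step_arm([
  {"slide": [0.01,0,0],"roll": 0},
  {"slide": [0.022,0,0],"roll": 0},
  {"slide": [0.034,0,0],"roll": 0},
  {"slide": [0.046,0,0],"roll": 0},
  {"slide": [0.052,0,0],"roll": 0},
])

```text
t: 20.88
eef_pos: [561.1, -7.0, 59.2]
tcp_rot: [3.141, 0.0, 1.353]
ft_force: [0.2, -2.0, 0.3]
opening: 0.524
grip_force: 30.0
```

Request:
step_arm([
  {"slide": [0.005,0,0],"roll": 0},
  {"slide": [0.01,0,0],"roll": 0},
  {"slide": [0.015,0,0],"roll": 0},
  {"slide": [0.019,0,0],"roll": 0},
  {"slide": [0.022,0,0],"roll": 0},
])

```text
t: 21.5
eef_pos: [565.4, 12.7, 59.3]
tcp_rot: [-3.141, 0.001, 1.353]
ft_force: [-2.7, -10.8, 1.9]
opening: 0.525
grip_force: 30.0
```

Request:
step_arm([
  {"slide": [0,0,0],"roll": 0},
  {"slide": [0,0,0],"roll": 0},
  {"slide": [0,0,0],"roll": 0},
])

```text
t: 21.88
eef_pos: [565.5, 12.9, 59.2]
tcp_rot: [-3.141, 0.001, 1.353]
ft_force: [-2.4, -7.7, 1.4]
opening: 0.522
grip_force: 30.0
```

Run:
```python
from h import *
c=imaging.read_camera("wrist"); P=wcloud(c); Z=P[...,2]; hsv=cv2.cvtColor(c["color"],cv2.COLOR_RGB2HSV)
m=(c["z_map"]>0)&(np.hypot(P[...,0]-632,P[...,1]+67)<28)&(hsv[...,0]>5)&(hsv[...,0]<20)&(hsv[...,1]>180)&(Z>34)&(Z<60)
print("pad wrist",m.sum(),np.percentile(Z[m],[50,90]) if m.any() else 0)
c=imaging.read_camera("scene"); P=cloud(c); Z=P[...,2]; hsv=cv2.cvtColor(c["color"],cv2.COLOR_RGB2HSV)
m=(np.hypot(P[...,0]-632,P[...,1]+67)<28)&(hsv[...,0]>5)&(hsv[...,0]<20)&(hsv[...,1]>180)&(Z>34)&(Z<60)
print("pad scene",m.sum(),np.percentile(Z[m],[50,90]) if m.any() else 0)
```

```text
pad wrist 0 0
pad scene 155 [50.35715609 53.08117584]
```

Request:
step_arm([
  {"slide": [0.001,0,0],"roll": 0},
  {"slide": [0.002,0,0],"roll": 0},
  {"slide": [0.0025,0,0],"roll": 0},
  {"slide": [0.0025,0,0],"roll": 0},
])

```text
t: 22.48
eef_pos: [565.9, 15.0, 59.2]
tcp_rot: [-3.141, 0.001, 1.353]
ft_force: [-3.3, -9.9, 2.0]
opening: 0.524
grip_force: 30.0
```

Request:
step_arm([
  {"slide": [-0.001,0,0],"roll": 0},
  {"slide": [-0.002,0,0],"roll": 0},
  {"slide": [-0.004,0,0],"roll": 0},
  {"slide": [-0.005,0,0],"roll": 0},
  {"slide": [-0.005,0,0],"roll": 0},
])

```text
t: 23.1
eef_pos: [564.9, 10.5, 59.2]
tcp_rot: [-3.141, 0.001, 1.353]
ft_force: [-2.4, -6.5, 2.0]
opening: 0.524
grip_force: 30.0
```

Request:
step_arm([
  {"slide": [-0.0005,0,0],"roll": 0},
  {"slide": [-0.001,0,0],"roll": 0},
  {"slide": [-0.0015,0,0],"roll": 0},
  {"slide": [-0.0015,0,0],"roll": 0},
])

```text
t: 23.6
eef_pos: [564.8, 9.8, 59.1]
tcp_rot: [-3.142, 0.0, 1.353]
ft_force: [-0.6, -2.5, 0.9]
opening: 0.526
grip_force: 30.0
```

The tooth is taking the load: the arm moved only 0.7 mm for 1.5 mm commanded, and the force fell away. Let go, rise and look.

Request:
step_arm([
  {"slide": [0,0,0],"roll": 0},
  {"slide": [0,0,0],"roll": 0},
  {"slide": [0,0,0],"roll": 0},
  {"slide": [0,0,0],"roll": 0},
  {"slide": [0,0,0],"roll": 0},
], fingers=1)

```text
t: 24.22
eef_pos: [564.8, 9.8, 59.2]
tcp_rot: [3.141, -0.0, 1.353]
ft_force: [0.3, 0.6, -0.1]
opening: 0.979
grip_force: 0.0
```

Request:
step_arm([
  {"slide": [0,0,-0.03],"roll": 0},
  {"slide": [0,0,-0.08],"roll": 0},
  {"slide": [0,0,-0.13],"roll": 0},
  {"slide": [-0.04,0,-0.16],"roll": 0},
  {"slide": [-0.09,0,-0.16],"roll": 0},
])

```text
t: 24.85
eef_pos: [546.0, -78.7, 221.7]
tcp_rot: [3.137, 0.0, 1.355]
ft_force: [0.8, 0.5, -1.2]
opening: 1.002
grip_force: 0.0
```

```bash
python3 fit.py 93 108 565 10 80 w7.png
python3 - <<'E'
from h import *
c=imaging.read_camera("wrist"); P=wcloud(c); Z=P[...,2]; hsv=cv2.cvtColor(c["color"],cv2.COLOR_RGB2HSV)
m=(c["z_map"]>0)&(np.hypot(P[...,0]-632,P[...,1]+67)<25)&(hsv[...,0]>5)&(hsv[...,0]<20)&(hsv[...,1]>200)&(Z>34)&(Z<60)
print("pad",m.sum(),np.median(Z[m]))
s=imaging.read_camera("scene"); cv2.imwrite("pics/final.png",cv2.resize(np.hstack([s["color"],c["color"]])[...,::-1],(800,300)))
E
```

```text
(np.int64(6624), (array([564.3,  11.8, 108.3,  50.2,  77.9]), array([564.3,  11.6, 100.2]))) [544.4951352  -83.33405013 220.44080847] [3.13898274e+00 1.56511989e-03 1.35221678e+00] [ 0.92482088 -3.93658486  0.3034869 ] 0.9996852711374695 0.0 24.9
pad 868 48.88152506044955
```

View pics/final.png

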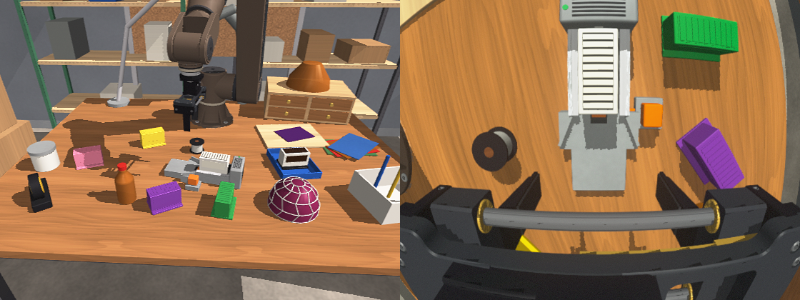

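Fresh filter is home at (600,70 right half), same spot as the spent one at the start. The pad is back up: z 48.9, against 49.0 at the start. The spent filter is flat in the tray (295,157 left half), and the bystanders are untouched. Handing in.

```bash
python3 -c "
from cell import env
print(env.job_done())"
```

```text
the job is handed in; nothing more can be done
None
```

The spent filter is flat in the blue tray, the fresh one is latched home in the dock with the catch up and the gripper clear, and the job was handed in at about 25 s of the 72 s allowed; no verdict came back.

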